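# Connect the test gauge to a quick coupler with a hold-back sleeve

### The job

Put the yellow test gauge on the hydraulic quick coupler: pull the coupler's brass sleeve back (straight down) until it catches and stays back by itself, then take the yellow gauge out of the wooden rack and feed its plug down into the coupler. Press it home gently, never with more than 30 N between gauge and coupler, until the sleeve snaps forward (up) again and locks the plug, then let go and leave the gauge standing upright in the coupler. Leave the black gauge and the red plug in the rack alone.

Things in the scene. Friction and masses are not known exactly. Their poses are not given: they have to be found in the camera images.
- block: Grey manifold block, 110 x 110 x 45 mm, fixed; origin at the centre of its underside, z up. On top stands a steel quick coupler, axis vertical, mouth up, ringed by a brass sleeve. The coupler itself is NOT reported: its axis is up to 1 mm off the block's in x and y, and it is screwed in to a different depth each time: its mouth's top is 60 to 68 mm above the block's top. Find it by feel.
- port (a point): Middle of the block's top face, under the coupler. Coupler, heights from its mouth's top: funnel from about 31 mm to the bore of 24.4 mm diameter, 0 to -6 mm, rim 38 mm outside; inside, two jaws close the bore at -15 to -20 mm unless the sleeve is back; below them a sprung valve poppet, top at -30 mm; outside, a base of 47 mm diameter from -52 mm down to the block.
- mouth_high (a point): Point 68 mm above port: the top of the coupler's mouth if it is at its highest (it may be up to 8 mm lower). The sleeve, when forward, reaches from 6 to 34 mm below the mouth's actual top: a knurled brass cylinder of 45 mm diameter (6 to 28 mm below), then a flange of 60 mm diameter (28 to 34 mm below).
- sleeve (a joint): Sleeve travel in m: 0 forward (up), growing as it is pulled back, straight down. Its spring pushes it up with 6 N at 0, 10 N at the end; the pull peaks at some 12 N, then it catches: pulled to near its stop at 0.0135 and let go, it stays by itself at about 0.011. It jumps up again only when a plug presses the poppet 4 to 6 mm down (about 15 N); the jaws then lock the plug.
- gauge_mid (a point): Centre of the test gauge's yellow case (loose, about 0.28 kg), z axis up. Case: upright cylinder, 48 mm diameter, 32 mm high, white dial on top. Under it a brass collar (40 mm diameter, 10 mm high), then the steel plug, 22 mm diameter, 36 mm long; its tip is 62 mm below this point. It hangs in a rack hole by its collar. Fully home, the collar sits on the coupler's mouth or up to 2 mm above it.
- gauge_nose (a point): Tip of the gauge's plug: the middle of its lower end face, on its axis.
- rack: Wooden rack, 80 x 280 x 42 mm, fixed to the table; origin at the centre of its underside, y along its length. Three holes of 25.5 mm diameter in a row at y = -90, 0 and 90 mm, in which the yellow gauge, the black gauge and the red plug stand in any order.
- spare_mid (a point): Centre of the black case of a gauge of the same shape and size as the yellow one; to be left in its hole.
- blank_mid (a point): Centre of the red cap (44 mm diameter, 20 mm high) of a blanking plug; to be left in its hole.

How it is judged:
By the outcome, as a careful person would: the job done as asked, in the order asked, and still so for the second after the job is handed in, with the robot touching nothing.
It also fails if it takes over 67 s, if anything falls off the work surface, if the arm or the gripper's body presses on something with over 40 N, if the wrist force passes 120 N, or if a joint passes its speed limit or range.

### The arm

A 7-joint arm with a two-finger parallel gripper is mounted at the origin on the work surface. World frame = base frame: x ahead of the robot, y to its left, z up, the work surface at z = 0. Lengths are in m, angles in rad, forces in N, time in s.
With the tool pointing down it reaches from about 0.425 to 0.925 m from the base axis. Payload 6.8 kg.
Tool frame: the origin (TCP) lies on the centre line of the jaws, within the pads' length; the fingertips stand bot.finger_overhang ahead of it and the grasp point (between the pads) lies 3 mm ahead of it (bot.finger_overhang is the distance from the TCP to the fingertips, in m); z points along the fingers, y is the direction in which the jaws open and shut (so a half turn about z gives the same grasp; the last joint's range is limited). The gripper opens to 85 mm and grips with 20 to 120 N. Pads are 22 mm wide; open, the fingers measure 114 mm over their backs; the gripper's body (76 mm by 85 mm) begins 54 mm behind the grasp point. The pads swing forward as they close: fully open they stand 13 mm farther back than shut.
Start: joints at [-1.23, 0.477, 0.022, 1.555, -0.011, 1.109, -0.083], TCP at [0.293, 0.608, 0.253] pointing down, gripper open.
Joint ranges: [-2.96, 2.96], [-0.34, 2.1], [-1.41, 1.46], [0.24, 2.44], [-1.37, 4.51], [0.17, 1.92], [-2.96, 2.96]. Speed limits (rad/s): [2.39, 2.39, 3.14, 3.14, 3.14, 3.14, 3.14].

### API

Orientations are given as a unit quaternion [w, x, y, z].
In Python, from station import bot gives the robot as it stands.
- The arm moves only by the tool drive_tool, never from a script. Its argument "increments" is text: rows parted by semicolons, each of 4 numbers parted by spaces: the shift along the world's x, y, z in m, then the turn about the world's z in rad. In form: tx ty tz spin; .... A call has 1 to 12 rows; each row shifts and turns the commanded pose from where the row before left it; what a row does not reach is not made up. A row lasts 1/12 s, in which the tool goes at most 41.7 mm and 7.16 degrees, less where a joint would pass 70% of its speed; a pose out of reach is approached as far as the arm can. A call is refused whole if a number of a shift passes 0.0417 or a number of a turn 0.125, either way. A call with a gripper value outside its range is refused whole. "grip" is the opening, from 0 (shut) to 1 (fully open), set as the call begins (left out, the last holds). The fingers move at their own pace and stop on an object; "squeeze" is the grip in N (left out, the last holds). Time passes only in rows, so rows that do not move let the fingers close. It gives the time, the measured TCP pose, the force and the opening at its end, in the units of the state.
- bot.get_obs(): the state, without advancing time (a new reading comes with each control period).
- bot.read_camera(name): name is "side" or "top"; returns the picture (480x640x3 uint8, red, green, blue); there is no depth.
- bot.calibration(name): a dict with "fx", "fy", "cx", "cy" (pixels), "distortion" ([k1, k2, p1, p2, k3] as OpenCV has them; the pictures are not rectified), "camera_from_world" (4x4, takes a point from world to camera coordinates). Camera axes: x right, y down, z forward; pixel columns grow to the right and rows downward; lengths in m; the calibration is good to about 2 mm. A picture is of the moment at which its call begins. calibration takes no time and is no camera call.
- bot.hand_in(): hands the job in, once; it reports no verdict.
The state is a dict: "t": time; "q": joint angles; "joint_vel": joint speeds; "joint_torque": joint torques, N m; "eef_pos": TCP position; "tool_rot": TCP orientation; "contact_force": force on the tool from outside, world axes, zero at the start; "torque": the same for the moment, N m; "gripper_width": opening from 0.0 (shut) to 1.0 (fully open).
Only numpy, scipy, OpenCV 4.12 (cv2) and the standard library are available. Lean on these libraries where they do the work, as an engineer would, in place of code of your own. Each camera call takes 0.05 s, during which the arm holds its last target.

## Working session

There is one attempt and no reset: what is moved stays moved. The work goes in short steps, Python scripts to look and compute and a tool call to move; the robot and the scene stay as the last step left them, time stands still between calls to the robot, and variables do not carry over. Pictures are saved under pics/ and viewed, and the job is handed in when it is done.

Besides the shell and the picture viewer there is one more tool, called by a JSON object that holds its "name" and its "arguments". drive_tool: Moves the arm, as the interface text tells. Its arguments: {"type":"object","properties":{"increments":{"type":"string"},"grip":{"type":"number"},"squeeze":{"type":"number"}},"required":["increments"]}

```bash
ls; mkdir -p pics; python3 - <<'E'
from station import bot
import cv2, json
o=bot.get_obs(); print(o); print(bot.finger_overhang)
for n in ("side","top"):
    im=bot.read_camera(n); cv2.imwrite(f"pics/{n}0.png",im[:,:,::-1]); print(n,bot.calibration(n))
E
```

```text
pics
{'t': 0.0, 'q': array([-1.23009041,  0.47780194,  0.02231616,  1.55645493, -0.01147802,
        1.10931828, -0.08312653]), 'joint_vel': array([ 0.00067686,  0.00069769,  0.00059085,  0.00010627, -0.00027576,
        0.00054633,  0.00046154]), 'joint_torque': array([ 6.75959618e-04, -5.96444178e+01,  1.60800666e+00, -2.81197625e+01,
        1.24412737e-02,  9.28773807e-03, -1.66324315e-05]), 'eef_pos': array([0.29263643, 0.60764525, 0.25232254]), 'tool_rot': array([-1.33964817e-04,  2.22511665e-01,  9.74929587e-01, -9.17530805e-04]), 'contact_force': array([ 0.42381738, -1.11799328, -0.02699236]), 'torque': array([-0.03314564, -0.02338298,  0.0309826 ]), 'gripper_width': 1.0011204984805253}
0.022
side {'fx': 494.103419546647, 'fy': 494.103419546647, 'cx': 318.1110672923073, 'cy': 242.32178224010363, 'distortion': array([-0.02347084,  0.        ,  0.        ,  0.        ,  0.        ]), 'camera_from_world': array([[-0.91783562, -0.39691853, -0.00578366,  0.49943683],
       [-0.24017705,  0.56686869, -0.78801959,  0.18202356],
       [ 0.31605815, -0.72188335, -0.615623  ,  0.60194812],
       [ 0.        ,  0.        ,  0.        ,  1.        ]])}
top {'fx': 549.5076871619245, 'fy': 549.5076871619245, 'cx': 315.41022789667477, 'cy': 237.6961170757406, 'distortion': array([0.02973002, 0.        , 0.        , 0.        , 0.        ]), 'camera_from_world': array([[-0.11220549, -0.99367278, -0.00493263,  0.06852697],
       [-0.96470042,  0.11012143, -0.23922033,  0.53002231],
       [ 0.23824992, -0.02208332, -0.97095278,  0.74005839],
       [ 0.        ,  0.        ,  0.        ,  1.        ]])}
```

View pics/side0.png

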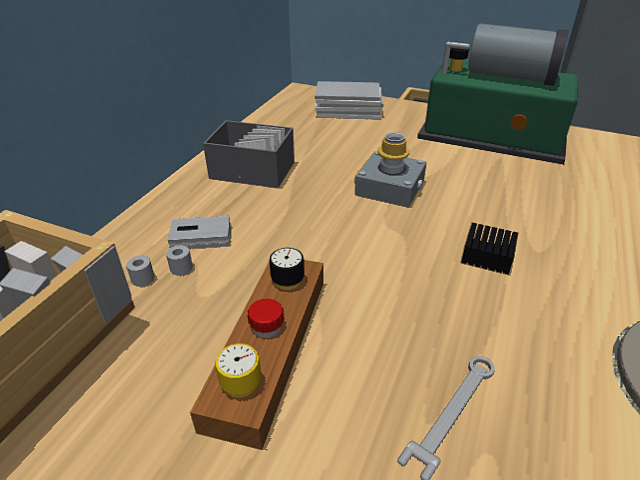

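View pics/top0.png

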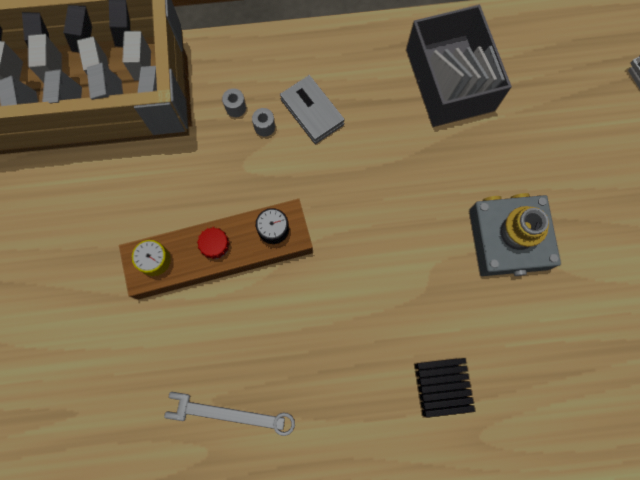

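```bash
cat > h.py <<'E'
import numpy as np, cv2
from station import bot
C={n:bot.calibration(n) for n in("side","top")}
def K(n):
    c=C[n]; return np.array([[c["fx"],0,c["cx"]],[0,c["fy"],c["cy"]],[0,0,1]]),np.array(c["distortion"])
def ray(n,uv):
    k,d=K(n); p=cv2.undistortPoints(np.array([[uv]],float),k,d)[0,0]
    T=C[n]["camera_from_world"]; R=T[:3,:3]; o=-R.T@T[:3,3]; v=R.T@np.array([p[0],p[1],1]); return o,v/np.linalg.norm(v)
def plane(n,uv,z):
    o,v=ray(n,uv); return o+v*(z-o[2])/v[2]
def tri(a,b):
    o1,v1=ray("side",a); o2,v2=ray("top",b)
    s=np.linalg.lstsq(np.stack([v1,-v2],1),o2-o1,rcond=None)[0]
    p,q=o1+s[0]*v1,o2+s[1]*v2; return (p+q)/2,np.linalg.norm(p-q)
def proj(n,P):
    k,d=K(n);T=C[n]["camera_from_world"]
    return cv2.projectPoints(np.array(P,float).reshape(-1,1,3),cv2.Rodrigues(T[:3,:3])[0],T[:3,3],k,d)[0][:,0]
E
python3 - <<'E'
from h import *
np.set_printoptions(precision=4,suppress=True)
for n in C: print(n,ray(n,(320,240)))
for n in C:
    im=cv2.imread(f"pics/{n}0.png"); hsv=cv2.cvtColor(im,cv2.COLOR_BGR2HSV)
    m=cv2.inRange(hsv,(24,170,80),(34,255,255)); 
    for c in cv2.findContours(m,cv2.RETR_EXTERNAL,cv2.CHAIN_APPROX_NONE)[0]:
        if cv2.contourArea(c)>60: print(n,"yellow",cv2.boundingRect(c),cv2.fitEllipse(c))
    m=cv2.inRange(hsv,(0,0,190),(180,60,255))
    for c in cv2.findContours(m,cv2.RETR_EXTERNAL,cv2.CHAIN_APPROX_NONE)[0]:
        if cv2.contourArea(c)>200: print(n,"white",cv2.boundingRect(c),cv2.fitEllipse(c))
a=cv2.imread("pics/top0.png")[180:290,460:570]; cv2.imwrite("pics/a.png",cv2.resize(a,None,fx=5,fy=5,interpolation=2))
a=cv2.imread("pics/side0.png")[120:210,345:435]; cv2.imwrite("pics/b.png",cv2.resize(a,None,fx=6,fy=6,interpolation=2))
a=cv2.imread("pics/side0.png")[240:440,190:330]; b=cv2.imread("pics/top0.png")[190:310,110:320]
cv2.imwrite("pics/c.png",cv2.resize(b,None,fx=3.8,fy=3.8,interpolation=2))
cv2.imwrite("pics/d.png",cv2.resize(a,None,fx=3,fy=3,interpolation=2))
E
```

```text
side (array([0.3119, 0.5296, 0.5169]), array([ 0.3137, -0.7261, -0.6119]))
top (array([0.3427, 0.0261, 0.8457]), array([ 0.2333, -0.0299, -0.972 ]))
side yellow (216, 345, 44, 50) ((237.63771057128906, 366.7364196777344), (41.132652282714844, 55.37607955932617), 174.9049072265625)
side white (219, 345, 37, 30) ((236.79246520996094, 359.2456970214844), (25.740398406982422, 36.258705139160156), 75.4865951538086)
side white (272, 249, 29, 18) ((286.14813232421875, 257.7170104980469), (16.261905670166016, 27.0745792388916), 84.03097534179688)
side white (5, 241, 41, 22) ((25.27552604675293, 251.4322052001953), (16.469852447509766, 35.360694885253906), 101.69615936279297)
top yellow (132, 240, 34, 33) ((148.2172393798828, 255.8580780029297), (31.4300537109375, 33.84257507324219), 53.87091827392578)
```

View pics/a.png

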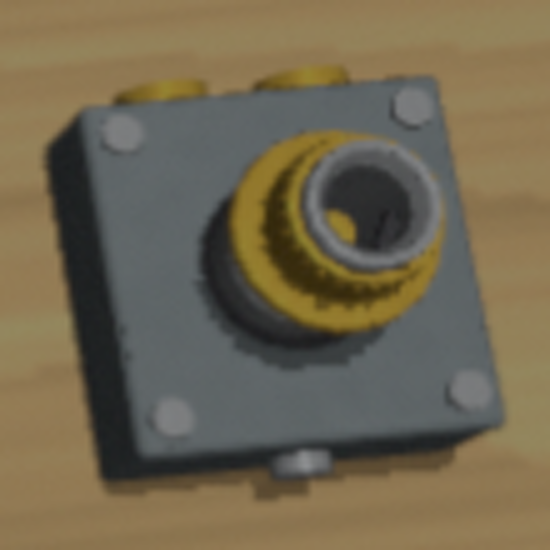

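View pics/b.png

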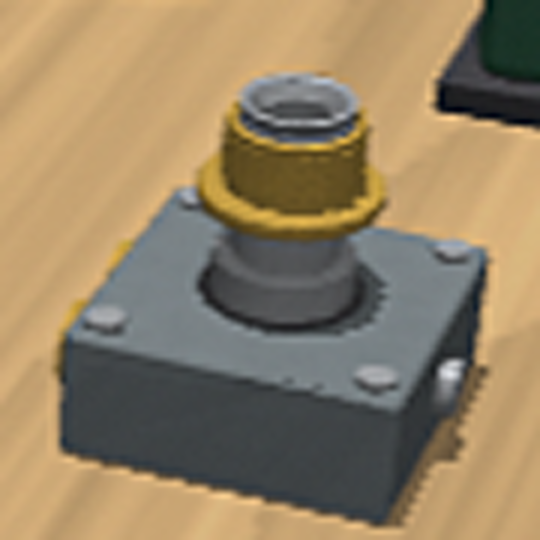

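View pics/c.png

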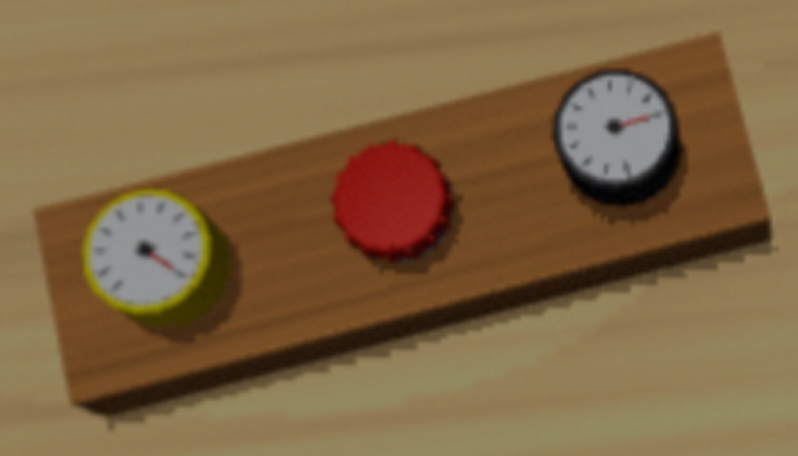

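```bash
python3 - <<'E'
from h import *
np.set_printoptions(precision=4,suppress=True)
ca=lambda x,y:((x+.5)/5-.5+460,(y+.5)/5-.5+180)
cb=lambda x,y:((x+.5)/6-.5+345,(y+.5)/6-.5+120)
cc=lambda x,y:((x+.5)/3.8-.5+110,(y+.5)/3.8-.5+190)
T=[plane("top",ca(*p),.045) for p in[(83,112),(436,77),(503,423),(137,457)]]
S=[plane("side",cb(*p),.045) for p in[(180,190),(487,250),(395,410),(68,335)]]
for n,X in(("top",T),("side",S)):
    X=np.array(X); print(n,X[:,:2].tolist(),X.mean(0),[np.linalg.norm(X[i]-X[(i+1)%4]) for i in range(4)])
print("mouth tri",tri(cb(299,103),ca(373,205)))
for z in(.105,.109,.113): print(z,plane("side",cb(299,103),z),plane("top",ca(373,205),z))
print("dial tri",tri((236.8,359.2),cc(147,251)))
print(plane("side",(236.8,359.2),.084),plane("top",cc(147,251),.084))
R=np.array([plane("top",cc(*p),.042) for p in[(36,209),(720,34),(769,222),(72,403)]]); print(R,R.mean(0),[np.linalg.norm(R[i]-R[(i+1)%4]) for i in range(4)])
for p,z in(((393,198),.062+.01),((615,127),.084)): print(plane("top",cc(*p),z))
E
```

```text
top [[0.5669400244651973, -0.2410273091505219], [0.5656524952528695, -0.34869629708888583], [0.45840439986718184, -0.3454528562108779], [0.46033863743977016, -0.23742690095660546]] [ 0.5128 -0.2932  0.045 ] [np.float64(0.10767668594057005), np.float64(0.10729712891120013), np.float64(0.10804327042248066), np.float64(0.10666217068346082)]
side [[0.567780289301727, -0.3442006749313373], [0.4621799813474564, -0.3434829180026141], [0.4640600428074122, -0.2351205489049082], [0.5697597552969254, -0.23859839669170535]] [ 0.5159 -0.2904  0.045 ] [np.float64(0.10560274719459484), np.float64(0.10837867718126412), np.float64(0.10575691299198305), np.float64(0.10562082869882623)]
mouth tri (array([ 0.5152, -0.2936,  0.1092]), np.float64(0.003718388906609627))
0.105 [ 0.5192 -0.3024  0.105 ] [ 0.5143 -0.2956  0.105 ]
0.109 [ 0.5172 -0.2943  0.109 ] [ 0.5133 -0.2938  0.109 ]
0.113 [ 0.5152 -0.2862  0.113 ] [ 0.5124 -0.2921  0.113 ]
dial tri (array([0.5321, 0.2472, 0.0836]), np.float64(0.003245090960102512))
[0.5336 0.2476 0.084 ] [0.5304 0.2465 0.084 ]
[[0.5626 0.3013 0.042 ]
 [0.6041 0.0257 0.042 ]
 [0.5246 0.0147 0.042 ]
 [0.484  0.2896 0.042 ]] [0.5438 0.1578 0.042 ] [np.float64(0.2787124100165997), np.float64(0.08028530568295637), np.float64(0.27792186003118363), np.float64(0.07950390086196923)]
[0.5433 0.1563 0.072 ]
[0.5583 0.0691 0.084 ]
```

View pics/d.png

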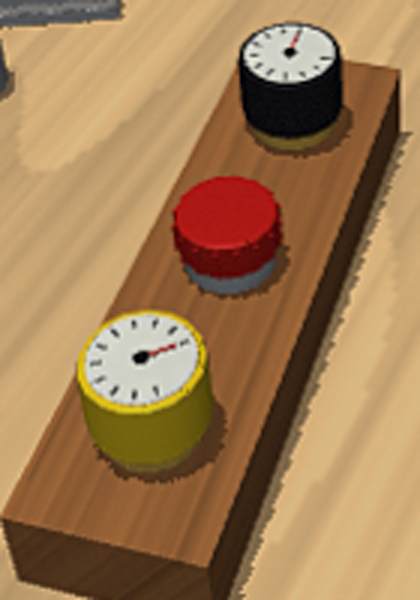

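{"name": "drive_tool", "arguments": {"increments": "0.018 -0.034 0 -0.09;0.018 -0.034 0 -0.09;0.018 -0.034 0 -0.09;0.018 -0.034 0 -0.09;0.018 -0.034 0 -0.09;0.018 -0.034 0 -0.09;0.018 -0.034 0 -0.09;0.018 -0.034 0 -0.09;0.018 -0.034 0 -0.09;0.018 -0.034 0 -0.09;0.018 -0.034 0 -0.09;0.018 -0.034 0 -0.09", "grip": 1, "squeeze": 30}}

```text
t: 1.1
eef_pos: [0.5091, 0.1983, 0.2532]
tool_rot: [-0.0, 0.694, 0.72, -0.0]
contact_force: [1.2, 0.5, 0.2]
gripper_width: 1.001
```

{"name": "drive_tool", "arguments": {"increments": "0.0005 -0.041 0 0;0.0005 -0.041 0 0;0.0005 -0.041 0 0;0.0005 -0.041 0 0;0.0005 -0.041 0 0;0.0005 -0.041 0 0;0.0005 -0.041 0 0;0.0005 -0.041 0 0;0.0005 -0.041 0 -0.01;0.0005 -0.041 0 -0.01;0.0005 -0.041 0 -0.01;0.0005 -0.04 0 -0.01"}}

```text
t: 2.1
eef_pos: [0.5143, -0.2927, 0.2531]
tool_rot: [-0.0, 0.707, 0.708, -0.0]
contact_force: [0.7, 0.7, -0.1]
gripper_width: 1.001
```

{"name": "drive_tool", "arguments": {"increments": "0 0 -0.03 0;0 0 -0.03 0;0 0 0 0"}}

```text
t: 2.35
eef_pos: [0.5116, -0.2896, 0.188]
tool_rot: [-0.004, 0.707, 0.707, -0.002]
contact_force: [-1.1, 1.0, -0.6]
gripper_width: 1.0
```

```bash
python3 - <<'E'
from h import *
for n in C:
    im=bot.read_camera(n)[:,:,::-1]; cv2.imwrite(f"pics/{n}1.png",im)
o=bot.get_obs(); print(o['t'],o['eef_pos'],o['tool_rot'],o['contact_force'])
a=cv2.imread("pics/top1.png")[100:330,420:640]; b=cv2.imread("pics/side1.png")[20:250,300:520]
cv2.imwrite("pics/e.png",cv2.resize(np.hstack([a,b]),None,fx=1.8,fy=1.8,interpolation=2))
E
```

```text
2.45 [ 0.51424937 -0.29025857  0.19271205] [-1.30942580e-03  7.06329944e-01  7.07881289e-01 -6.13988214e-04] [0.7708647  0.01891992 0.77469896]
```

View pics/e.png

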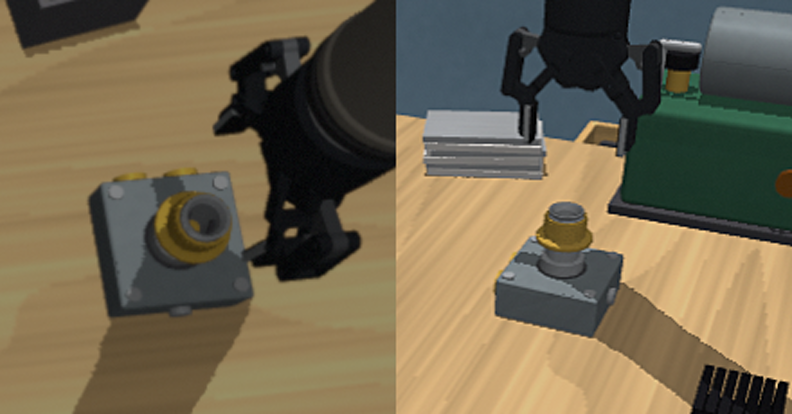

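{"name": "drive_tool", "arguments": {"increments": "0.001 -0.003 -0.02 0;0 0 -0.02 0;0 0 -0.02 0;0 0 -0.015 0;0 0 -0.005 0;0 0 -0.004 0;0 0 0 0;0 0 0 0"}}

```text
t: 3.12
eef_pos: [0.5168, -0.2941, 0.1107]
tool_rot: [0.001, 0.706, 0.708, 0.0]
contact_force: [-0.2, 0.5, -0.0]
gripper_width: 0.993
```

{"name": "drive_tool", "arguments": {"increments": "0 0 0 0;0 0 0 0;0 0 0 0;0 0 0 0;0 0 0 0;0 0 0 0;0 0 0 0;0 0 0 0", "grip": 0.62, "squeeze": 20}}

```text
t: 3.78
eef_pos: [0.5158, -0.2938, 0.1092]
tool_rot: [-0.0, 0.706, 0.708, -0.0]
contact_force: [0.2, 0.3, -0.5]
gripper_width: 0.622
```

{"name": "drive_tool", "arguments": {"increments": "0 0 0 0;0 0 0 0;0 0 0 0;0 0 0 0;0 0 0 0;0 0 0 0", "grip": 0.4, "squeeze": 20}}

```text
t: 4.28
eef_pos: [0.5149, -0.2938, 0.1093]
tool_rot: [-0.001, 0.707, 0.708, -0.0]
contact_force: [-5.5, 0.7, 5.1]
gripper_width: 0.517
```

```bash
python3 - <<'E'
from h import *
o=bot.get_obs(); print(o)
E
```

```text
{'t': 4.2833, 'q': array([ 0.03454588,  0.56613439,  0.5088522 ,  1.89962314, -0.38277157,
        0.77446118,  0.75678117]), 'joint_vel': array([ 0.00196607,  0.00061938, -0.00042635,  0.00046956, -0.00017622,
       -0.00086303, -0.00021853]), 'joint_torque': array([-9.17306207e-01, -5.03832436e+01,  7.86910772e+00, -2.21828502e+01,
       -5.85525166e-01, -1.36839207e+00, -4.06529638e-02]), 'eef_pos': array([ 0.51490879, -0.29383901,  0.10927066]), 'tool_rot': array([-7.58230644e-04,  7.06562452e-01,  7.07650220e-01, -3.04049307e-04]), 'contact_force': array([-5.45214342,  0.72849282,  5.08388106]), 'torque': array([0.18459637, 0.98957449, 0.09024199]), 'gripper_width': 0.5173636819446504}
```

{"name": "drive_tool", "arguments": {"increments": "-0.001 0 0 0;0 0 0 0;0 0 0 0;0 0 -0.001 0;0 0 -0.001 0;0 0 0 0"}}

```text
t: 4.78
eef_pos: [0.5148, -0.2939, 0.1074]
tool_rot: [-0.0, 0.706, 0.708, 0.0]
contact_force: [-3.0, 0.5, 5.5]
gripper_width: 0.515
```

{"name": "drive_tool", "arguments": {"increments": "-0.0005 0 -0.001 0;0 0 -0.001 0;0 0 -0.001 0;0 0 -0.001 0;0 0 0 0;0 0 0 0"}}

```text
t: 5.28
eef_pos: [0.5148, -0.2938, 0.1038]
tool_rot: [0.0, 0.706, 0.708, 0.0]
contact_force: [-3.5, 1.7, 7.7]
gripper_width: 0.513
```

{"name": "drive_tool", "arguments": {"increments": "0 0 -0.001 0;0 0 -0.001 0;0 0 -0.001 0;0 0 -0.001 0;0 0 0 0"}}

```text
t: 5.7
eef_pos: [0.5148, -0.2938, 0.0997]
tool_rot: [0.0, 0.706, 0.708, 0.0]
contact_force: [-3.5, 1.4, 5.9]
gripper_width: 0.518
```

```bash
python3 - <<'E'
from h import *
for n in C:
    im=bot.read_camera(n)[:,:,::-1]; cv2.imwrite(f"pics/{n}2.png",im)
a=cv2.imread("pics/top2.png")[170:280,460:570]; b=cv2.imread("pics/side2.png")[100:210,340:450]
cv2.imwrite("pics/f.png",cv2.resize(np.hstack([a,b]),None,fx=3.6,fy=3.6,interpolation=2))
E
```

```text
(no output)
```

View pics/f.png

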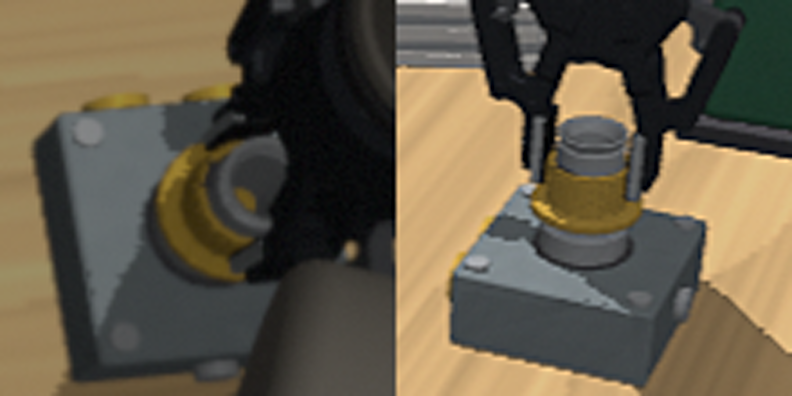

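The side view (right half) shows the sleeve pulled down about 10 mm between the pads; the mouth tube is exposed. I'll continue to the stop.

{"name": "drive_tool", "arguments": {"increments": "0 0 -0.001 0;0 0 -0.001 0;0 0 0 0"}}

```text
t: 6.05
eef_pos: [0.5148, -0.2939, 0.0976]
tool_rot: [0.0, 0.706, 0.708, 0.0]
contact_force: [-2.9, 1.3, 5.3]
gripper_width: 0.515
```

{"name": "drive_tool", "arguments": {"increments": "0 0 -0.001 0;0 0 -0.001 0;0 0 0 0"}}

```text
t: 6.3
eef_pos: [0.5148, -0.2939, 0.0962]
tool_rot: [0.0, 0.706, 0.708, 0.0]
contact_force: [-5.1, 2.6, 11.8]
gripper_width: 0.515
```

{"name": "drive_tool", "arguments": {"increments": "0 0 -0.001 0;0 0 -0.001 0;0 0 0 0;0 0 0 0", "squeeze": 30}}

```text
t: 6.63
eef_pos: [0.5149, -0.294, 0.0961]
tool_rot: [0.0, 0.706, 0.708, 0.001]
contact_force: [-9.5, 6.4, 29.6]
gripper_width: 0.512
```

{"name": "drive_tool", "arguments": {"increments": "0 0 0.001 0;0 0 0.001 0;0 0 0.001 0;0 0 0 0"}}

```text
t: 6.97
eef_pos: [0.5148, -0.2939, 0.0968]
tool_rot: [0.0, 0.706, 0.708, 0.0]
contact_force: [-3.4, 1.2, 9.1]
gripper_width: 0.512
```

{"name": "drive_tool", "arguments": {"increments": "0 0 0 0;0 0 0 0;0 0 0 0;0 0 0 0;0 0 0 0;0 0 0 0", "grip": 0.85}}

```text
t: 7.47
eef_pos: [0.5144, -0.2938, 0.0962]
tool_rot: [0.0, 0.706, 0.708, -0.0]
contact_force: [0.3, 0.8, 0.3]
gripper_width: 0.848
```

```bash
python3 - <<'E'
from h import *
for n in C:
    im=bot.read_camera(n)[:,:,::-1]; cv2.imwrite(f"pics/{n}3.png",im)
o=bot.get_obs(); print(o['t'],o['eef_pos'],o['contact_force'])
a=cv2.imread("pics/top3.png")[170:280,460:570]; b=cv2.imread("pics/side3.png")[100:210,340:450]
cv2.imwrite("pics/g.png",cv2.resize(np.hstack([a,b]),None,fx=3.6,fy=3.6,interpolation=2))
E
```

```text
7.5667 [ 0.51439443 -0.29380351  0.09621014] [1.05836376 0.06288558 0.26514374]
```

View pics/g.png

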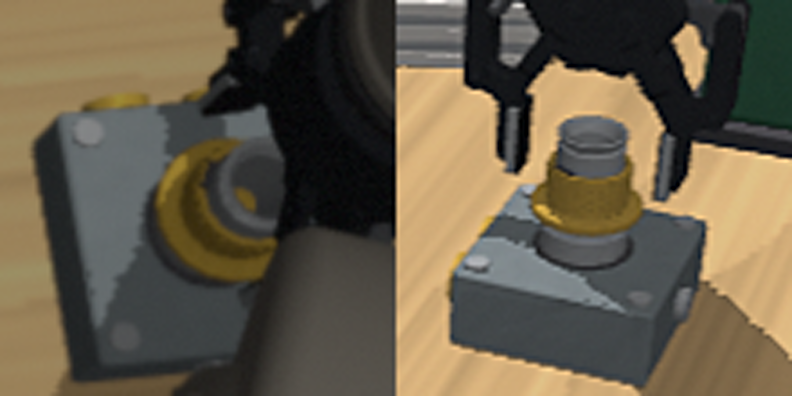

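The sleeve stays back by itself with the fingers off it (side view: mouth tube exposed about 17 mm). Next I turn 90° and feel for the axis in y on the exposed mouth tube.

{"name": "drive_tool", "arguments": {"increments": "0.0003 0 0.012 0;0 0 0.01 0;0 0 0 0.12;0 0 0 0.12;0 0 0 0.12;0 0 0 0.12;0 0 0 0.12;0 0 0 0.12;0 0 0 0.12;0 0 0 0.12;0 0 0 0.12;0 0 0 0.12", "grip": 1}}

```text
t: 8.57
eef_pos: [0.5151, -0.2944, 0.1198]
tool_rot: [0.001, 0.181, 0.984, -0.0]
contact_force: [-0.2, 0.0, 0.7]
gripper_width: 0.999
```

{"name": "drive_tool", "arguments": {"increments": "0 0 0 0.12;0 0 0 0.12;0 0 0 0.12;0 0 0 0.01;0 0 0 0;0 0 0 0;0 0 0 0;0 0 0 0;0 0 0 0;0 0 0 0", "grip": 0.55, "squeeze": 20}}

```text
t: 9.4
eef_pos: [0.5147, -0.2937, 0.1183]
tool_rot: [-0.0, -0.0, 1.0, -0.0]
contact_force: [0.8, -0.0, 0.3]
gripper_width: 0.549
```

{"name": "drive_tool", "arguments": {"increments": "0 0 0 0;0 0 0 0;0 0 0 0;0 0 0 0;0 0 0 0;0 0 0 0", "grip": 0.35, "squeeze": 20}}

```text
t: 9.9
eef_pos: [0.5147, -0.2941, 0.1185]
tool_rot: [0.0, -0.001, 1.0, -0.0]
contact_force: [-1.7, 0.3, 4.0]
gripper_width: 0.419
```

{"name": "drive_tool", "arguments": {"increments": "0 0 0 0;0 0 0 0;0 0 0 0;0 0 0 0;0 0 0.02 0;0 0 0.025 0;0.0015 0.04 0 -0.12;0.0015 0.04 0 -0.12;0.0015 0.04 0 -0.12;0.0015 0.04 0 -0.12;0.0015 0.04 0 -0.12;0.0015 0.04 0 -0.12", "grip": 1}}

```text
t: 10.9
eef_pos: [0.5234, -0.0557, 0.1634]
tool_rot: [0.0, 0.349, 0.937, 0.0]
contact_force: [0.5, 0.7, -1.0]
gripper_width: 0.998
```

{"name": "drive_tool", "arguments": {"increments": "0.0015 0.04 0 -0.12;0.0015 0.04 0 -0.12;0.0015 0.04 0 -0.12;0.0015 0.04 0 -0.12;0.0015 0.04 0 -0.12;0.0005 0.04 0 -0.10;0.0005 0.04 0 0;0 0.021 0 0;0 0 0 0;0 0 0 0;0 0 0 0"}}

```text
t: 11.82
eef_pos: [0.5322, 0.2389, 0.1631]
tool_rot: [0.0, 0.644, 0.765, -0.0]
contact_force: [0.3, -0.6, 0.2]
gripper_width: 0.998
```

```bash
python3 - <<'E'
from h import *
for n in C:
    im=bot.read_camera(n)[:,:,::-1]; cv2.imwrite(f"pics/{n}4.png",im)
o=bot.get_obs(); print(o['t'],o['eef_pos'],o['tool_rot'],o['contact_force'],o['q'])
a=cv2.imread("pics/top4.png")[170:330,60:360]; b=cv2.imread("pics/side4.png")[200:440,140:440]
cv2.imwrite("pics/i.png",cv2.resize(np.vstack([a,b]),None,fx=1.5,fy=1.5,interpolation=2))
a=cv2.imread("pics/top4.png")[170:280,460:570]; b=cv2.imread("pics/side4.png")[100:210,340:450]
cv2.imwrite("pics/j.png",cv2.resize(np.hstack([a,b]),None,fx=3.6,fy=3.6,interpolation=2))
E
```

```text
11.9167 [0.53242148 0.23810643 0.16329214] [ 2.09971853e-04  6.44448589e-01  7.64647524e-01 -3.67591602e-04] [ 0.8933648  -0.449392   -0.34553231] [-0.75820174  0.43964197  0.29807455  1.87921536 -0.16666106  0.84731117
 -0.20587373]
```

View pics/i.png

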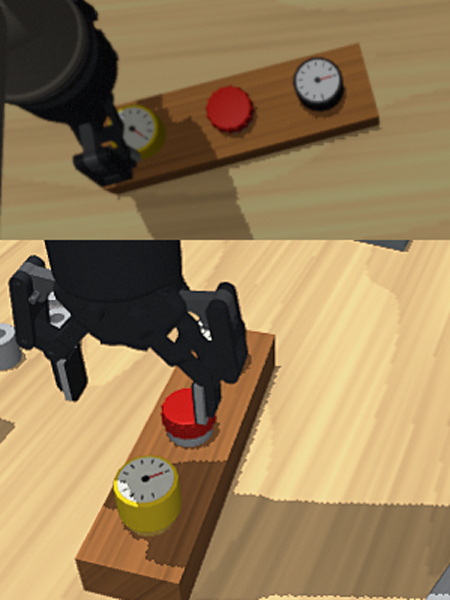

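View pics/j.png

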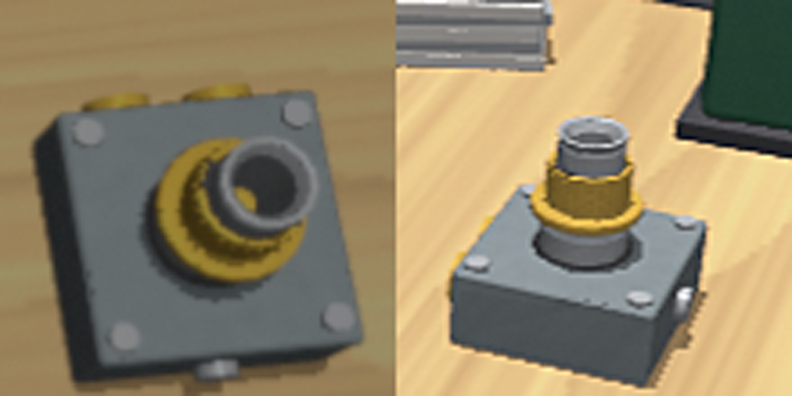

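{"name": "drive_tool", "arguments": {"increments": "0 0.0085 0 0;0 0 -0.03 0;0 0 -0.03 0;0 0 -0.02 0;0 0 -0.01 0;0 0 0 0;0 0 0 0;0 0 0 0"}}

```text
t: 12.58
eef_pos: [0.5333, 0.249, 0.0747]
tool_rot: [0.0, 0.644, 0.765, 0.001]
contact_force: [-0.1, -0.6, -0.1]
gripper_width: 1.001
```

{"name": "drive_tool", "arguments": {"increments": "0 0 0 0;0 0 0 0;0 0 0 0;0 0 0 0;0 0 0 0;0 0 0 0;0 0 0 0;0 0 0 0;0 0 0 0;0 0 0 0", "grip": 0.35, "squeeze": 30}}

```text
t: 13.42
eef_pos: [0.5325, 0.249, 0.0743]
tool_rot: [0.0, 0.643, 0.766, 0.001]
contact_force: [-1.2, -0.6, 6.6]
gripper_width: 0.554
```

```bash
python3 - <<'E'
from h import *
for n in C:
    im=bot.read_camera(n)[:,:,::-1]; cv2.imwrite(f"pics/{n}5.png",im)
o=bot.get_obs(); print(o['t'],o['eef_pos'],o['tool_rot'],o['contact_force'],o['gripper_width'])
a=cv2.imread("pics/top5.png")[170:330,60:360]; b=cv2.imread("pics/side5.png")[200:440,140:440]
cv2.imwrite("pics/k.png",cv2.resize(np.vstack([a,b]),None,fx=1.5,fy=1.5,interpolation=2))
E
```

```text
13.5167 [0.53251001 0.24898004 0.07426236] [1.79235864e-05 6.43403356e-01 7.65527161e-01 5.34873130e-04] [-1.73681569e+00  6.09638683e-03  7.27675008e+00] 0.55304923210575
```

View pics/k.png

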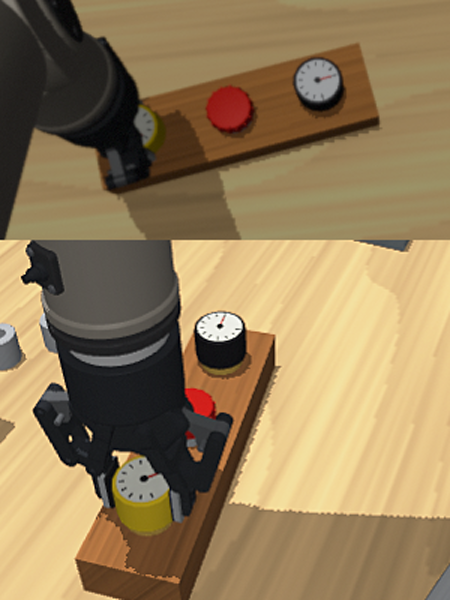

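{"name": "drive_tool", "arguments": {"increments": "0 0 0 0;0 0 0 0;0 0 0.005 0;0 0 0.01 0;0 0 0.015 0;0 0 0.02 0;0 0 0.02 0;0 0 0.02 0;0 0 0.02 0;0 0 0.02 0;0 0 0 0;0 0 0 0", "squeeze": 60}}

```text
t: 14.52
eef_pos: [0.5325, 0.2489, 0.2044]
tool_rot: [0.0, 0.643, 0.766, 0.001]
contact_force: [-0.0, 0.3, -4.3]
gripper_width: 0.545
```

```bash
python3 - <<'E'
from h import *
for n in C:
    im=bot.read_camera(n)[:,:,::-1]; cv2.imwrite(f"pics/{n}6.png",im)
o=bot.get_obs(); print(o['t'],o['eef_pos'],o['tool_rot'],o['contact_force'],o['gripper_width'])
a=cv2.imread("pics/top6.png")[170:330,60:360]; b=cv2.imread("pics/side6.png")[160:400,140:440]
cv2.imwrite("pics/l.png",cv2.resize(np.vstack([a,b]),None,fx=1.5,fy=1.5,interpolation=2))
E
```

```text
14.6167 [0.5313141  0.24838025 0.20234041] [-3.45517050e-04  6.43354320e-01  7.65568026e-01 -8.34545199e-04] [ 0.04859584 -0.35321949 -3.36477853] 0.5452793330262303
```

View pics/l.png

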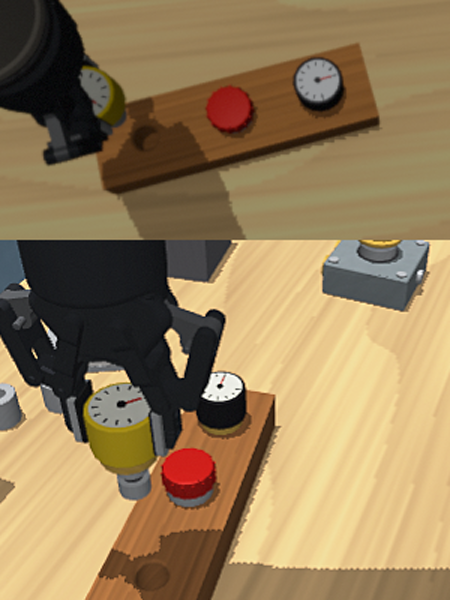

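{"name": "drive_tool", "arguments": {"increments": "-0.0013 -0.0386 0 0;-0.0013 -0.0386 0 0;-0.0013 -0.0386 0 0;-0.0013 -0.0386 0 0;-0.0013 -0.0386 0 0;-0.0013 -0.0386 0 0;-0.0013 -0.0386 0 0;-0.0013 -0.0386 0 0;-0.0013 -0.0386 0 0;-0.0013 -0.0386 0 0;-0.0013 -0.0386 0 0;-0.0013 -0.0386 0 0"}}

```text
t: 15.62
eef_pos: [0.5153, -0.216, 0.2019]
tool_rot: [-0.001, 0.643, 0.766, -0.001]
contact_force: [0.7, 0.9, -4.0]
gripper_width: 0.547
```

{"name": "drive_tool", "arguments": {"increments": "-0.0013 -0.0386 0 0;-0.0011 -0.0386 0 0;0 0 0 0;0 0 0 0;0 0 0 0;0 0 0 0;0 0 0 0;0 0 0 0"}}

```text
t: 16.28
eef_pos: [0.5145, -0.2901, 0.203]
tool_rot: [-0.0, 0.642, 0.766, 0.0]
contact_force: [0.2, -0.4, -3.0]
gripper_width: 0.546
```

```bash
python3 - <<'E'
from h import *
for n in C:
    im=bot.read_camera(n)[:,:,::-1]; cv2.imwrite(f"pics/{n}7.png",im)
o=bot.get_obs(); print(o['t'],o['eef_pos'],o['tool_rot'],o['contact_force'],o['gripper_width'])
a=cv2.imread("pics/top7.png")[130:280,430:640]; b=cv2.imread("pics/side7.png")[50:200,330:450]
cv2.imwrite("pics/m.png",cv2.resize(a,None,fx=3.6,fy=3.6,interpolation=2))
cv2.imwrite("pics/n.png",cv2.resize(b,None,fx=4,fy=4,interpolation=2))
E
```

```text
16.3833 [ 0.51447884 -0.29074808  0.20332042] [-6.34518155e-05  6.42790784e-01  7.66041763e-01  1.45434840e-04] [ 0.8681177   0.05305394 -2.39236464] 0.54328920197641
```

View pics/m.png

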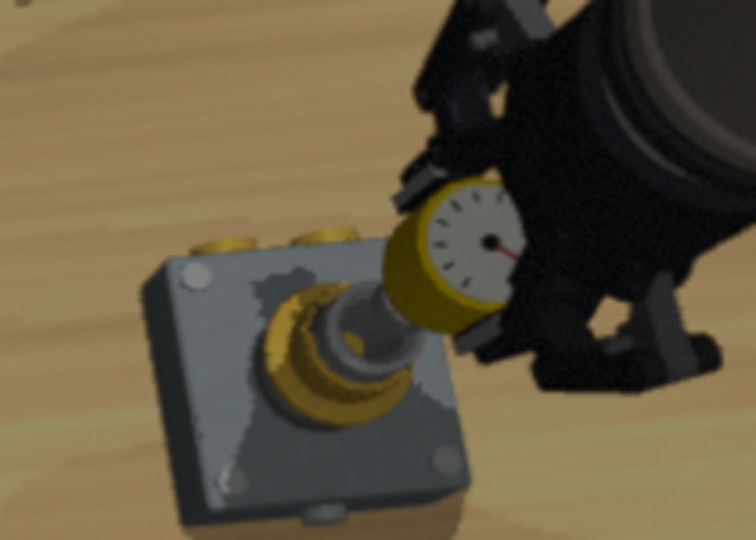

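View pics/n.png

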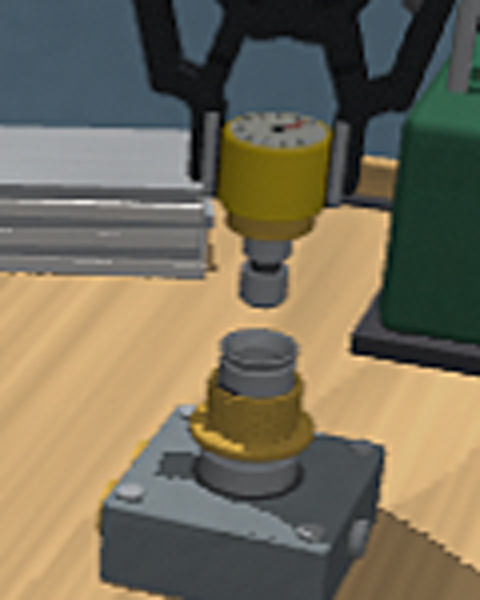

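```bash
python3 - <<'E'
from h import *
np.set_printoptions(precision=4,suppress=True)
cm=lambda x,y:((x+.5)/3.6-.5+430,(y+.5)/3.6-.5+130)
cn=lambda x,y:((x+.5)/4-.5+330,(y+.5)/4-.5+50)
print("hub",tri(cn(278,128),cm(490,242)))
print("mouth",tri(cn(258,349),cm(374,331)))
for z in (.209,.213): print(z,plane("side",cn(278,128),z),plane("top",cm(490,242),z))
# plug lower end center in side: centre of end face ~ (264,298)
for z in (.131,.135): print(z,plane("side",cn(264,297),z))
for z in (.107,.109,.111): print(z,plane("side",cn(258,349),z),plane("top",cm(374,331),z))
print(proj("top",[[.5147,-.2942,.109]]), cm(374,331), proj("side",[[.5147,-.2942,.109]]),cn(258,349))
E
```

```text
hub (array([ 0.5158, -0.2916,  0.213 ]), np.float64(0.003517359155710271))
mouth (array([ 0.5146, -0.2921,  0.1095]), np.float64(0.005221986526763444))
0.209 [ 0.5204 -0.303   0.209 ] [ 0.5151 -0.2938  0.209 ]
0.213 [ 0.5177 -0.2922  0.213 ] [ 0.514  -0.2918  0.213 ]
0.131 [ 0.5191 -0.3017  0.131 ]
0.135 [ 0.517  -0.2931  0.135 ]
0.107 [ 0.5186 -0.2976  0.107 ] [ 0.5125 -0.2935  0.107 ]
0.109 [ 0.5176 -0.2936  0.109 ] [ 0.5121 -0.2926  0.109 ]
0.111 [ 0.5166 -0.2895  0.111 ] [ 0.5116 -0.2918  0.111 ]
[[534.2481 219.6281]] (533.5277777777778, 221.58333333333331) [[395.7284 137.0053]] (394.125, 136.875)
```

{"name": "drive_tool", "arguments": {"increments": "-0.0003 -0.0015 -0.005 0;0 0 -0.005 0;0 0 -0.005 0;0 0 -0.003 0;0 0 0 0;0 0 0 0;0 0 0 0;0 0 0 0"}}

```text
t: 17.05
eef_pos: [0.514, -0.2933, 0.1855]
tool_rot: [0.0, 0.643, 0.766, 0.0]
contact_force: [0.2, -0.5, -3.1]
gripper_width: 0.544
```

{"name": "drive_tool", "arguments": {"increments": "0 0 -0.002 0;0 0 -0.002 0;0 0 -0.002 0;0 0 0 0;0 0 0 0"}}

```text
t: 17.47
eef_pos: [0.5137, -0.2931, 0.1791]
tool_rot: [-0.0, 0.643, 0.766, -0.0]
contact_force: [-0.2, 0.1, -2.3]
gripper_width: 0.543
```

{"name": "drive_tool", "arguments": {"increments": "0.0004 0.0004 -0.002 0;0 0 -0.002 0;0 0 -0.002 0;0 0 0 0;0 0 0 0"}}

```text
t: 17.88
eef_pos: [0.5141, -0.2928, 0.1731]
tool_rot: [-0.0, 0.643, 0.766, -0.0]
contact_force: [-0.2, -0.2, -2.1]
gripper_width: 0.543
```

{"name": "drive_tool", "arguments": {"increments": "0 0 -0.002 0;0 0 -0.002 0;0 0 -0.001 0;0 0 0 0;0 0 0 0"}}

```text
t: 18.3
eef_pos: [0.5142, -0.2928, 0.1682]
tool_rot: [-0.0, 0.643, 0.766, -0.0]
contact_force: [-0.6, -0.5, -3.6]
gripper_width: 0.547
```

{"name": "drive_tool", "arguments": {"increments": "0 0 -0.002 0;0 0 -0.002 0;0 0 -0.001 0;0 0 0 0;0 0 0 0"}}

```text
t: 18.72
eef_pos: [0.5142, -0.2928, 0.1632]
tool_rot: [-0.0, 0.643, 0.766, -0.0]
contact_force: [-0.6, -0.8, -2.5]
gripper_width: 0.545
```

{"name": "drive_tool", "arguments": {"increments": "0 0 -0.002 0;0 0 -0.002 0;0 0 -0.001 0;0 0 0 0;0 0 0 0"}}

```text
t: 19.13
eef_pos: [0.5142, -0.2928, 0.1582]
tool_rot: [-0.0, 0.643, 0.766, -0.0]
contact_force: [-0.2, 0.6, -2.2]
gripper_width: 0.547
```

```bash
python3 - <<'E'
from h import *
b=bot.read_camera("side")[:,:,::-1]; cv2.imwrite("pics/side8.png",b)
o=bot.get_obs(); print(o['t'],o['eef_pos'],o['contact_force'],o['torque'])
cv2.imwrite("pics/o.png",cv2.resize(b[50:200,330:450],None,fx=4,fy=4,interpolation=2))
E
```

```text
19.1833 [ 0.51425742 -0.29283862  0.15828724] [-0.43482454  1.05240162 -3.14050508] [-0.03115814  0.02850488 -0.00073882]
```

View pics/o.png

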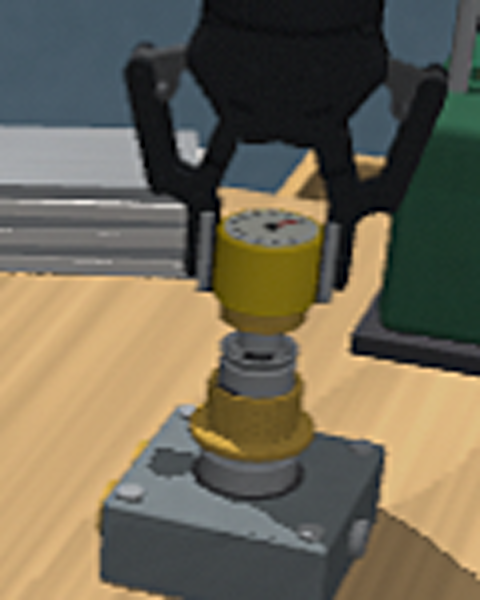

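The plug is in the bore with no lateral force. Next is the poppet, slowly.

{"name": "drive_tool", "arguments": {"increments": "0 0 -0.002 0;0 0 -0.002 0;0 0 -0.001 0;0 0 0 0;0 0 0 0"}}

```text
t: 19.6
eef_pos: [0.5142, -0.2928, 0.1532]
tool_rot: [-0.0, 0.643, 0.766, -0.0]
contact_force: [0.1, -0.7, -2.8]
gripper_width: 0.546
```

{"name": "drive_tool", "arguments": {"increments": "0 0 -0.001 0;0 0 -0.001 0;0 0 -0.001 0;0 0 0 0;0 0 0 0"}}

```text
t: 20.02
eef_pos: [0.5142, -0.2928, 0.1502]
tool_rot: [-0.0, 0.643, 0.766, -0.0]
contact_force: [1.2, 0.3, -3.0]
gripper_width: 0.546
```

{"name": "drive_tool", "arguments": {"increments": "0 0 -0.001 0;0 0 -0.001 0;0 0 0 0;0 0 0 0"}}

```text
t: 20.35
eef_pos: [0.5144, -0.2929, 0.1486]
tool_rot: [0.0, 0.643, 0.766, 0.0]
contact_force: [-0.5, 1.0, -0.6]
gripper_width: 0.547
```

{"name": "drive_tool", "arguments": {"increments": "0 0 -0.001 0;0 0 -0.001 0;0 0 0 0;0 0 0 0"}}

```text
t: 20.68
eef_pos: [0.5145, -0.2931, 0.1471]
tool_rot: [0.0, 0.643, 0.765, 0.0]
contact_force: [-2.8, 1.2, 6.7]
gripper_width: 0.547
```

{"name": "drive_tool", "arguments": {"increments": "0 0 -0.001 0;0 0 0 0;0 0 0 0"}}

```text
t: 20.93
eef_pos: [0.5145, -0.2932, 0.1465]
tool_rot: [0.0, 0.644, 0.765, 0.0]
contact_force: [-1.8, 0.9, 9.4]
gripper_width: 0.546
```

{"name": "drive_tool", "arguments": {"increments": "0 0 -0.001 0;0 0 0 0;0 0 0 0"}}

```text
t: 21.18
eef_pos: [0.5146, -0.2933, 0.1458]
tool_rot: [0.001, 0.644, 0.765, 0.0]
contact_force: [-3.9, 1.6, 13.0]
gripper_width: 0.546
```

{"name": "drive_tool", "arguments": {"increments": "0 0 -0.001 0;0 0 0 0;0 0 0 0"}}

```text
t: 21.43
eef_pos: [0.5146, -0.2933, 0.145]
tool_rot: [0.001, 0.644, 0.765, 0.0]
contact_force: [-3.8, 1.5, 12.4]
gripper_width: 0.545
```

{"name": "drive_tool", "arguments": {"increments": "0 0 -0.0007 0;0 0 0 0;0 0 0 0"}}

```text
t: 21.68
eef_pos: [0.5145, -0.2931, 0.1438]
tool_rot: [0.0, 0.644, 0.765, 0.0]
contact_force: [-3.2, 1.0, 5.5]
gripper_width: 0.545
```

```bash
python3 - <<'E'
from h import *
b=bot.read_camera("side")[:,:,::-1]; cv2.imwrite("pics/side9.png",b)
o=bot.get_obs(); print(o['t'],o['eef_pos'],o['contact_force'],o['torque'])
cv2.imwrite("pics/p.png",cv2.resize(b[50:200,330:450],None,fx=4,fy=4,interpolation=2))
E
```

```text
21.7333 [ 0.51452419 -0.29307509  0.14360624] [-1.55980318  1.17756155  9.39226432] [0.28818967 0.75717339 0.02195066]
```

View pics/p.png

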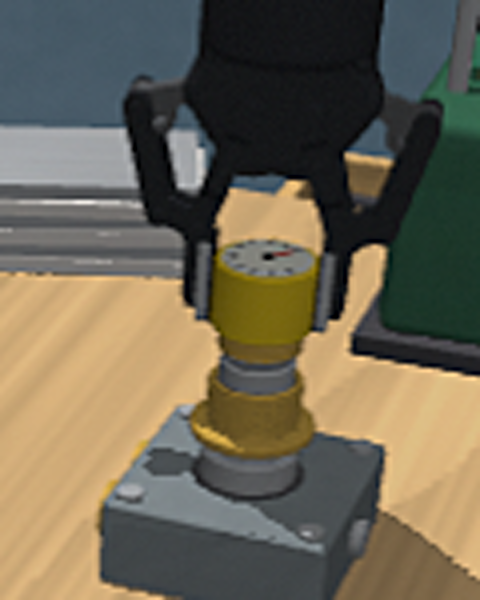

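```bash
python3 - <<'E'
from h import *
b=bot.read_camera("side")[:,:,::-1]; cv2.imwrite("pics/side10.png",b)
o=bot.get_obs(); print(o['t'],o['eef_pos'],o['contact_force'],o['torque'])
cv2.imwrite("pics/q.png",cv2.resize(b[50:200,330:450],None,fx=4,fy=4,interpolation=2))
E
```

```text
21.7833 [ 0.51447995 -0.29311636  0.14364191] [-1.54092273  1.98632582  8.42341776] [0.251889   0.70559458 0.03923894]
```

View pics/q.png

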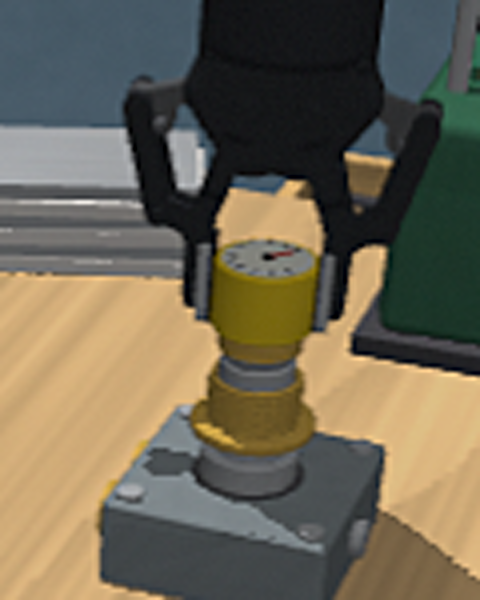

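{"name": "drive_tool", "arguments": {"increments": "0 0 -0.001 0;0 0 0 0;0 0 0 0"}}

```text
t: 22.03
eef_pos: [0.5145, -0.2931, 0.1436]
tool_rot: [0.0, 0.644, 0.765, 0.001]
contact_force: [-5.3, 3.0, 17.5]
gripper_width: 0.547
```

```bash
python3 - <<'E'
from h import *
b=bot.read_camera("side")[:,:,::-1]; cv2.imwrite("pics/side11.png",b)
o=bot.get_obs(); print(o['t'],o['eef_pos'],o['contact_force'],o['torque'])
L=[cv2.imread(f"pics/side{i}.png")[95:180,365:430] for i in (0,4,8,10,11)]
cv2.imwrite("pics/r.png",cv2.resize(np.hstack(L),None,fx=2.4,fy=2.4,interpolation=2))
E
```

```text
22.0833 [ 0.51451515 -0.2931328   0.14355622] [-5.48888332  3.61950995 16.52548431] [7.27886779e-01 1.36990037e+00 8.71919979e-04]
```

View pics/r.png

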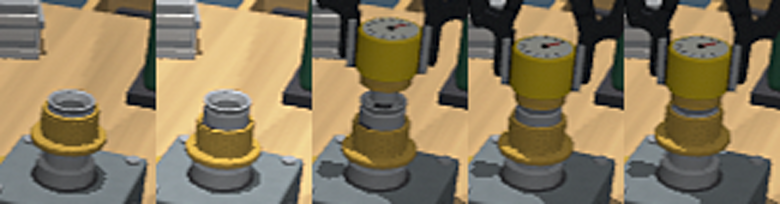

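```bash
python3 - <<'E'
from h import *
for i in (0,1,3,4,7,8,9,10,11):
    im=cv2.imread(f"pics/side{i}.png"); hsv=cv2.cvtColor(im,cv2.COLOR_BGR2HSV)[95:190,370:425]
    m=cv2.inRange(hsv,(15,110,60),(28,255,255)); m[:38]=0 if i>7 else m[:38]
    n,l,s,c=cv2.connectedComponentsWithStats(m); k=1+np.argmax(s[1:,4]); print(i,s[k]+[370,95,0,0,0], "bottom",s[k][1]+s[k][3]+95)
L=[cv2.imread(f"pics/side{i}.png")[95:180,365:430] for i in (0,4,11)]
cv2.imwrite("pics/s.png",cv2.resize(np.hstack(L),None,fx=4,fy=4,interpolation=2))
E
```

```text
0 [377 129  48  32 600] bottom 161
1 [377 125  44  35 582] bottom 160
3 [375 137  44  29 506] bottom 166
4 [377 142  33  24 474] bottom 166
7 [370 109  49  57 624] bottom 166
8 [374 137  46  29 510] bottom 166
9 [377 140  44  25 506] bottom 165
10 [377 140  44  24 507] bottom 164
11 [377 133  43  27 672] bottom 160
```

View pics/s.png

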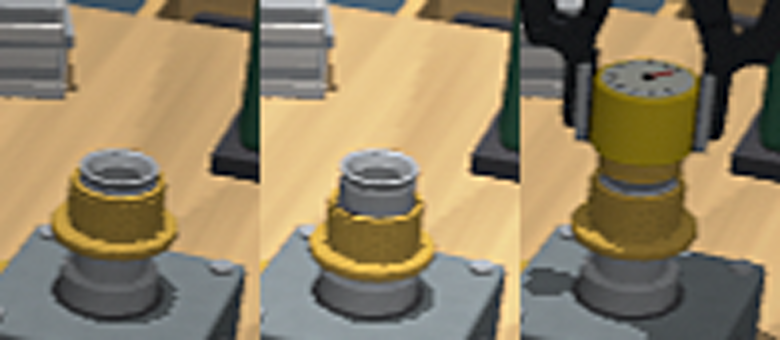

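The sleeve is fully forward (flange bottom at row 160, the same as at the start; it was 166 when pulled back). I'll relieve the load and give a light tug.

{"name": "drive_tool", "arguments": {"increments": "0.0002 0.0003 0.001 0;0 0 0.0008 0;0 0 0 0;0 0 0 0"}}

```text
t: 22.42
eef_pos: [0.5145, -0.2929, 0.1438]
tool_rot: [0.0, 0.643, 0.765, -0.0]
contact_force: [-2.8, -0.6, 5.6]
gripper_width: 0.55
```

{"name": "drive_tool", "arguments": {"increments": "0 0 0.001 0;0 0 0 0;0 0 0 0"}}

```text
t: 22.67
eef_pos: [0.5145, -0.2928, 0.1444]
tool_rot: [0.0, 0.643, 0.765, -0.0]
contact_force: [-0.6, -1.0, 4.5]
gripper_width: 0.542
```

{"name": "drive_tool", "arguments": {"increments": "0 0 0.001 0;0 0 0 0;0 0 0 0"}}

```text
t: 22.92
eef_pos: [0.5144, -0.2926, 0.1452]
tool_rot: [0.0, 0.643, 0.766, -0.0]
contact_force: [-1.2, -1.7, -0.4]
gripper_width: 0.542
```

{"name": "drive_tool", "arguments": {"increments": "0 0 0.001 0;0 0 0 0;0 0 0 0"}}

```text
t: 23.17
eef_pos: [0.5143, -0.2924, 0.1454]
tool_rot: [-0.0, 0.643, 0.766, -0.0]
contact_force: [2.3, -4.3, -12.7]
gripper_width: 0.544
```

{"name": "drive_tool", "arguments": {"increments": "0 0 -0.001 0;0 0 0 0;0 0 0 0", "squeeze": 20}}

```text
t: 23.42
eef_pos: [0.5143, -0.2925, 0.1454]
tool_rot: [-0.0, 0.643, 0.766, -0.0]
contact_force: [0.8, -2.4, -6.3]
gripper_width: 0.543
```

{"name": "drive_tool", "arguments": {"increments": "0 0 0 0;0 0 0 0;0 0 0 0;0 0 0 0;0 0 0 0;0 0 0 0;0 0 0 0;0 0 0.005 0;0 0 0.01 0;0 0 0.02 0;0 0 0.03 0;0 0 0.03 0", "grip": 1}}

```text
t: 24.42
eef_pos: [0.5139, -0.2925, 0.2418]
tool_rot: [-0.001, 0.644, 0.765, -0.0]
contact_force: [0.4, -0.1, 0.3]
gripper_width: 1.003
```

{"name": "drive_tool", "arguments": {"increments": "0 0.03 0.02 0;0 0.035 0 0;0 0.035 0 0;0 0.035 0 0;0 0 0 0;0 0 0 0;0 0 0 0"}}

```text
t: 25.0
eef_pos: [0.5145, -0.1582, 0.2612]
tool_rot: [0.001, 0.643, 0.765, 0.0]
contact_force: [-0.0, -0.3, -0.1]
gripper_width: 1.002
```

```bash
python3 - <<'E'
from h import *
for n in C: cv2.imwrite(f"pics/{n}12.png",bot.read_camera(n)[:,:,::-1])
o=bot.get_obs(); print(o['t'],o['eef_pos'],o['contact_force'],o['gripper_width'])
a=cv2.imread("pics/top12.png")[160:290,450:580]; b=cv2.imread("pics/side12.png")[80:210,340:470]
cv2.imwrite("pics/t.png",cv2.resize(np.hstack([a,b]),None,fx=3,fy=3,interpolation=2))
E
```

```text
25.1 [ 0.5143055  -0.15923944  0.26088714] [-0.46204865  0.11083194 -0.20483461] 0.9993145219662731
```

View pics/t.png

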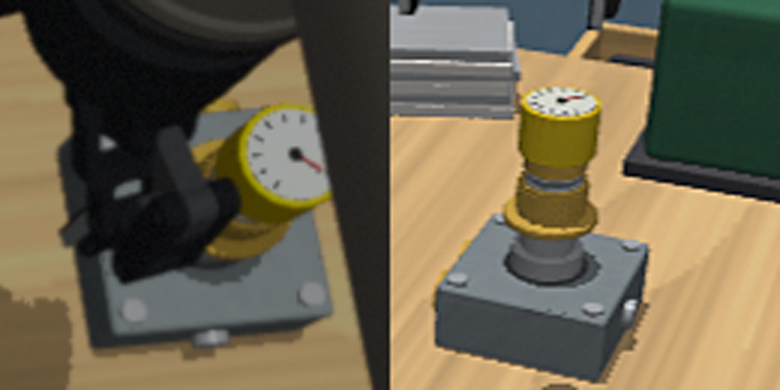

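View pics/side12.png

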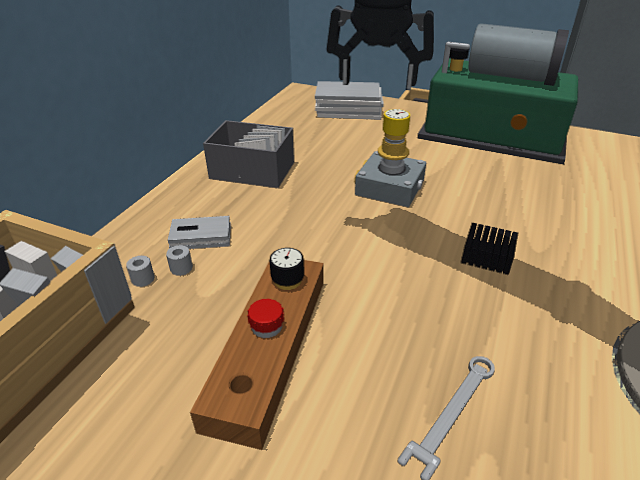

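The gauge stands upright at about (396, 125) in the side view, with the sleeve forward and the gripper clear. The black gauge and the red plug are untouched at (287, 265) and (266, 315).

```bash
python3 - <<'E'
from station import bot
print(bot.hand_in())
E
```

```text
the job is handed in; nothing more can be done
None
```

The yellow gauge is locked upright in the coupler, and I handed the job in at about 25 s of the 67 s allowed.

- **Sleeve:** I gripped it and pulled it down to its stop, where the force peaked at about 30 N. It stayed back when I let go, and pictures confirmed this twice before insertion. I then felt the coupler's axis on the exposed mouth tube.
- **Gauge:** I took the yellow gauge from the rack and fed its plug in without lateral resistance. I pressed until the sleeve snapped forward. The highest vertical reading was 17.5 N, about 20 N between gauge and coupler once the gauge's weight is added.
- **Last checks:** The sleeve's flange was back at its starting height in the side view (row 160, against 166 when pulled back). A light tug of about 10 N moved the plug about 1.8 mm and then it held. After release the gauge stood upright with the gripper clear, and the black gauge and red plug looked undisturbed.
- **Disagreements:** The two cameras differed by 3 to 5 mm when their rays were crossed, so I relied on touch for the coupler's axis. By the pictures the gauge may have slipped about 1 mm in the grip during the press. The sleeve was not yet up in the pictures I took at about 5 mm of poppet travel, so I pressed once more.

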